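# Stand the seasonings on their coasters

### The arm

A 7-joint arm with a two-finger parallel gripper is mounted at the origin on a cart in front of the work surface, level with it; the furniture and walls round the work are solid. World frame = base frame: x ahead of the robot, y to its left, z up, the work surface at z = 0. Lengths are in m, angles in rad, forces in N, time in s.
With the tool pointing down it reaches from about 0.425 to 0.925 m from the base axis. Payload 6.8 kg.
Tool frame: the origin (TCP) lies on the centre line of the jaws, within the pads' length; the fingertips stand 25 mm ahead of it and the grasp point (between the pads) lies 6 mm ahead of it; z points along the fingers, y is the line along which they close (so a half turn about z gives the same grasp; the last joint's range is limited). The gripper opens to 85 mm and grips with 20 to 120 N. Pads are 22 mm wide; open, the fingers measure 114 mm over their backs; the gripper's body (76 mm by 85 mm) begins 54 mm behind the grasp point. The pads swing forward as they close: fully open they stand 13 mm farther back than shut.
Start: joints at [1.015, 0.477, 0.022, 1.555, -0.011, 1.109, -0.083], TCP at [0.292, -0.608, 0.226] pointing down, gripper open.
Joint ranges: [-2.96, 2.96], [-0.34, 2.1], [-1.41, 1.46], [0.24, 2.44], [-1.37, 4.51], [0.17, 1.92], [-2.96, 2.96]. Speed limits (rad/s): [2.39, 2.39, 3.14, 3.14, 3.14, 3.14, 3.14].

### API

Orientations are given as a rotation vector (axis times angle).
In Python, from bench import telemetry, grab_frame, job gives the robot as it stands.
- The arm moves only by the tool apply_moves, never from a script. Its argument "rows" is a list of rows, each a list of 2 entries, a list of its own where there are three numbers: the shift along the tool's x, y, z each as a share of 250 mm, from -1 to 1, then the turn, a rotation vector about the tool's x, y, z each as a share of pi rad, from -1 to 1. A call has 1 to 10 rows; each row is the pose to reach, as a shift and turn from the pose commanded when the call began, along the tool's axes at that moment, turning the shorter way round; what a row does not reach only later rows make up. A row lasts 1/8 s, in which the tool goes at most 62.5 mm and 10.7 degrees, less where a joint would pass 70% of its speed; a pose out of reach is approached as far as the arm can. A call with a number of a shift or a turn outside -1 to 1 is refused whole. A call with a gripper value outside its range is refused whole. "jaw" is the gripper's target within -1 to 1 (fully open at 1, half-way at 0, shut at -1), set as the call begins (left out, the last holds). The fingers move at their own pace and stop on an object; "newtons" is the grip in N (left out, the last holds). Time passes only in rows, so rows that repeat a pose let the fingers close. It gives the time, the measured TCP pose, the force, the opening and the grip force at its end, in the units of the state.
- telemetry.get_obs(): the state, without advancing time (a new reading comes with each control period).
- grab_frame(name): name is "scene" or "side" or "wrist"; returns a dict with "frame" (400x640x3 uint8, red, green, blue), "vertical_fov" (degrees; the focal length in pixels is half the picture's height over the tangent of half this angle, whatever the lens; pixels are square), "cx", "cy" (the principal point, pixels), "k1" (the pictures are not rectified: a ray, as slopes to the right and down, at radius r is drawn at 1 + k1 r^2 times it, then the intrinsics apply), "origin" and "attitude" of the camera in the world. Camera axes: x right, y up, looking along -z (the intrinsics and any distortion apply to the point x, -y, -z); pixel columns grow to the right and rows downward; lengths in m; the calibration is good to about 2 mm. A picture is of the moment at which its call begins. There is no depth.
- job.hand_in(): hands the job in; it is judged then, once.
The state is a dict: "clock": time; "joints": joint angles; "qvel": joint speeds; "tau": joint torques, N m; "tcp_pos": TCP position; "orientation": TCP orientation; "contact_force": force on the tool from outside, world axes, zero at the start; "moment": the same for the moment, N m; "grip_width": finger opening in m; "gripper_force": force on a finger pad.
Only numpy, scipy, OpenCV 4.12 (cv2) and the standard library are available. Lean on these libraries where they do the work, as an engineer would, in place of code of your own. Each camera call takes 0.05 s, during which the arm holds its last target. There are 200 camera calls.

### The job

Stand each of the four seasonings upright in the middle of its own coaster: the red-capped spice jar on the red one, the yellow-capped spice jar on the yellow one, the salt shaker with the grey metal top on the grey one, and the light brown pepper mill on the wooden one, in any order. Set them down gently without dropping or toppling any of them, and leave the dark brown pepper mill and the kitchen timer standing where they are.

Things in the scene. Friction and masses are not known exactly. Their poses are not given: they have to be found in the camera images.
- red_jar: round glass spice jar with a red cap, 45 mm across, 106 mm tall, about 0.11 kg. Sides nearly straight and 42 mm wide up to 85 mm, the cap 45 mm wide from 85 to 106 mm; grip the cap, at 90 to 96 mm height. Origin: centre of its underside; z up along its axis; round, so yaw does not matter. Loose, stands upright.
- yellow_jar: round glass spice jar with a mustard-yellow cap, 42 mm across, 96 mm tall, about 0.11 kg. Sides nearly straight and 41 mm wide up to 76 mm, cap above; grip the cap (41 mm wide, from 76 mm up), at 80 to 87 mm height. Origin: centre of its underside; z up along its axis; round, so yaw does not matter. Loose, stands upright.
- salt_shaker: small glass salt shaker filled with white salt, with a grey metal top, 44 mm across, 90 mm tall, about 0.1 kg. Glass up to 70 mm, top 34 mm wide above; grip the glass just under the top, at 55 to 65 mm height. Origin: centre of its underside; z up along its axis; round, so yaw does not matter. Loose, stands upright.
- light_mill: tall pepper mill of LIGHT brown wood with a small metal knob on top, 58 mm across, 180 mm tall, about 0.18 kg. Its rounded head, 50 mm across, lies between 130 and 169 mm height, the knob (12 mm wide) above it to 180 mm; grip the head at 145 to 150 mm height. The head does not turn. Origin: centre of its underside; z up along its axis; round, so yaw does not matter. Loose, stands upright.
- dark_mill: tall pepper mill of DARK brown wood with a small metal knob on top, 58 mm across, 170 mm tall. Not to be moved. Origin: centre of its underside; z up along its axis; round, so yaw does not matter. Loose, stands upright.
- timer: round white wind-up kitchen timer, 62 mm across, 47 mm tall. Not to be moved. Origin: centre of its underside; z up along its axis; round, so yaw does not matter. Loose, stands upright.
- red_coaster: round red coaster fixed to the worktop, 96 mm across and 10 mm high, with a flat-floored recess 84 mm across whose floor lies 6 mm above its underside (rim 4 mm above that floor, 6 mm thick). Origin: centre of its underside, on the worktop (z = 0). z up; round, so yaw does not matter.
- yellow_coaster: round yellow coaster fixed to the worktop, 96 mm across and 10 mm high, with a flat-floored recess 84 mm across whose floor lies 6 mm above its underside (rim 4 mm above that floor, 6 mm thick). Origin: centre of its underside, on the worktop (z = 0). z up; round, so yaw does not matter.
- grey_coaster: round grey coaster fixed to the worktop, 96 mm across and 10 mm high, with a flat-floored recess 84 mm across whose floor lies 6 mm above its underside (rim 4 mm above that floor, 6 mm thick). Origin: centre of its underside, on the worktop (z = 0). z up; round, so yaw does not matter.
- wood_coaster: round brown wooden coaster fixed to the worktop, 96 mm across and 10 mm high, with a flat-floored recess 84 mm across whose floor lies 6 mm above its underside (rim 4 mm above that floor, 6 mm thick). Origin: centre of its underside, on the worktop (z = 0). z up; round, so yaw does not matter.
Not all that is in view belongs to the job. What is shaped like the light_mill but blue is not meant.

How it is judged:
By the outcome, as a careful person would: the job done as asked, in the order asked, and still so for the second after the job is handed in, with the robot touching nothing.
It also fails if it takes over 112 s, if anything falls off the work surface, if the arm or the gripper's body presses on something with over 40 N, if the wrist force passes 120 N, or if a joint passes its speed limit or range.

## Working session

There is one attempt and no reset: what is moved stays moved. The work goes in short steps, Python scripts to look and compute and a tool call to move; the robot and the scene stay as the last step left them, time stands still between calls to the robot, and variables do not carry over. Pictures are saved under pics/ and viewed, at most 14 in all, crops included, and the job is handed in when it is done.

Besides the shell and the picture viewer there is one more tool, called after "Request:" by a JSON object that holds its "method" and its "body", one argument or row to a line. apply_moves: Moves the arm, as the interface text tells. Its arguments: {"type":"object","properties":{"rows":{"type":"array"},"jaw":{"type":"number"},"newtons":{"type":"number"}},"required":["rows"]}

```bash
ls; mkdir -p pics
python3 - <<'E'
from bench import telemetry, grab_frame, job
import cv2
o=telemetry.get_obs();print(o)
for n in("scene","side","wrist"):
    f=grab_frame(n);cv2.imwrite(f"pics/{n}0.png",f["frame"][:,:,::-1]);print(n,{k:v for k,v in f.items() if k!="frame"})
E
```

```text
pics
{'clock': 0.0, 'joints': array([ 1.01491654,  0.47779395,  0.02234415,  1.55646201, -0.01145718,
        1.10929231, -0.08308384]), 'qvel': array([-1.12806450e-03, -5.84720013e-05, -1.08895806e-03,  6.93002351e-06,
        9.88961264e-04,  6.40764001e-04,  2.58943380e-04]), 'tau': array([-3.46120951e-04, -5.96443212e+01,  1.60778124e+00, -2.81199718e+01,
        1.24311840e-02,  9.30139533e-03, -2.70689412e-06]), 'tcp_pos': array([ 0.29196195, -0.60792178,  0.22542549]), 'orientation': array([-3.06147247e+00, -6.97205010e-01,  9.03541482e-04]), 'contact_force': array([ 0.1814176 , -0.1095554 , -0.45474208]), 'moment': array([ 0.05169322, -0.02384175,  0.02799686]), 'gripper_force': 0.0, 'grip_width': 0.08534201550415804}
scene {'vertical_fov': 45.815645727203545, 'cx': 318.5652798052631, 'cy': 198.50978614721896, 'k1': -0.14412255963982407, 'origin': array([-0.42113085, -0.89780329,  0.69082875]), 'attitude': array([ 1.04858087, -0.46297586, -0.70369982])}
side {'vertical_fov': 43.51437952173673, 'cx': 326.4771436562307, 'cy': 202.10139998371187, 'k1': -0.12884457569178495, 'origin': array([-0.03232429,  0.94007386,  0.71284824]), 'attitude': array([ 0.38675662, -1.26008013, -2.29588584])}
wrist {'vertical_fov': 67.52155325093439, 'cx': 314.2800731801988, 'cy': 202.36078826136603, 'k1': -0.011148747849658183, 'origin': array([ 0.35301666, -0.57864009,  0.37453591]), 'attitude': array([-0.24454768,  0.15632183, -1.11555581])}
```

View pics/scene0.png

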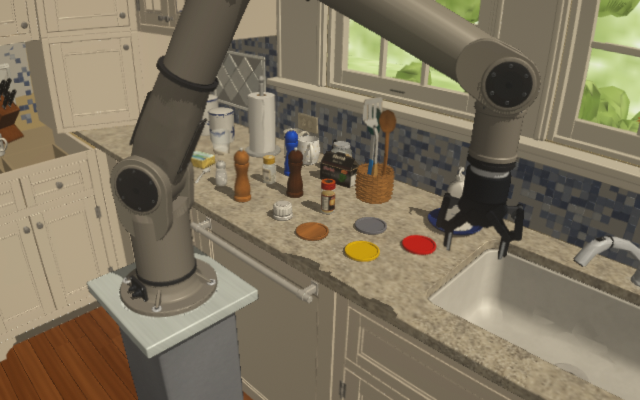

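View pics/side0.png

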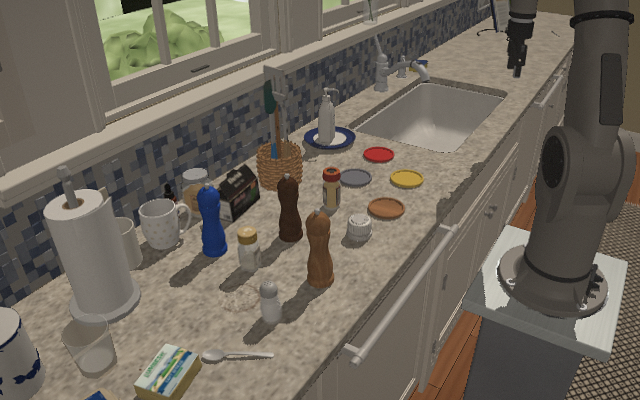

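The scene view shows the light mill at (242,175), dark mill at (295,173), blue mill at (291,150), yellow jar at (268,170), salt shaker at (221,175), red jar at (328,195) and timer at (283,210). The coasters are red (419,245), yellow (362,251), grey (370,226) and wood (312,231). The side view agrees: light mill (319,250), dark mill (289,208), salt (270,300), yellow jar (248,248), red jar (331,188).

There are three mill candidates. The light brown one at (242,175) / (319,250) fits, because the others are dark brown and blue.

```bash
cat > h.py <<'E'
import numpy as np, cv2
from scipy.spatial.transform import Rotation as R
from bench import telemetry, grab_frame, job
def ray(f,u,v):
    h=f["frame"].shape[0]; F=h/2/np.tan(np.radians(f["vertical_fov"])/2)
    K=np.array([[F,0,f["cx"]],[0,F,f["cy"]],[0,0,1]])
    p=cv2.undistortPoints(np.array([[[u,v]]],float),K,np.array([f["k1"],0,0,0.]))[0,0] if False else None
    d=np.array([(u-f["cx"])/F,(v-f["cy"])/F]); s=d.copy()
    for _ in range(30): s=d/(1+f["k1"]*(s@s))
    return R.from_rotvec(f["attitude"]).apply([s[0],-s[1],-1.])
def onz(f,u,v,z):
    d=ray(f,u,v); return f["origin"]+d*(z-f["origin"][2])/d[2]
def tri(f,a,g,b):
    d,e=ray(f,*a),ray(g,*b); s=np.linalg.lstsq(np.c_[d,-e],g["origin"]-f["origin"],rcond=None)[0]
    p,q=f["origin"]+s[0]*d,g["origin"]+s[1]*e
    return (p+q)/2,np.linalg.norm(p-q)
def blob(f,box,lo,hi):
    x0,y0,x1,y1=box; hsv=cv2.cvtColor(f["frame"][y0:y1,x0:x1].copy(),cv2.COLOR_RGB2HSV)
    hsv[:,:,0]=(hsv[:,:,0].astype(int)+20)%180   # hue shifted by 20 so red does not wrap
    m=cv2.inRange(hsv,lo,hi); n,l,st,c=cv2.connectedComponentsWithStats(m)
    if n<2: return None
    i=1+st[1:,4].argmax(); x,y,w,h,a=st[i]
    return dict(c=c[i]+[x0,y0],box=(x+x0,y+y0,w,h),a=a)
E
sed -i '/if False else None/d' h.py
cat > m.py <<'E'
from h import *
S,D=grab_frame("scene"),grab_frame("side")
red=((12,150,60),(28,255,255));yel=((36,120,80),(52,255,255));br=((20,90,40),(38,255,255))
C={"red":((395,232,445,258),(355,140,402,168),red),"yellow":((338,236,388,266),(383,165,430,195),yel),
"grey":((350,214,392,238),(338,164,376,188),((0,0,40),(179,60,140))),"wood":((290,218,334,244),(362,194,410,220),((20,120,60),(38,255,255)))}
for k,(a,b,(lo,hi)) in C.items():
    for f,x in((S,a),(D,b)):
        r=blob(f,x,lo,hi); print(k,r["box"],r["a"],onz(f,*r["c"],.008).round(3))
O={"red_jar":((315,172,342,196),(318,160,346,186),red),"yellow_jar":((258,150,278,176),(234,222,262,246),((36,80,60),(52,255,255))),
"light_mill":((228,145,254,206),(300,202,336,292),((20,100,60),(38,255,255)))}
for k,(a,b,(lo,hi)) in O.items():
    r,q=blob(S,a,lo,hi),blob(D,b,lo,hi)
    print(k,r["box"],q["box"],tri(S,r["c"],D,q["c"]))
c=S["frame"][130:230,190:350];d=D["frame"][150:330,220:380]
c=cv2.resize(c,None,fx=4,fy=4,interpolation=2);d=cv2.resize(d,(533,600),interpolation=2)[:, :]
cv2.imwrite("pics/c1.png",c[:,:,::-1]);cv2.imwrite("pics/d1.png",d[:,:,::-1])
E
python3 m.py
```

```text
red (np.int32(402), np.int32(235), np.int32(34), np.int32(20)) 528 [ 0.591 -0.326  0.008]
red (np.int32(364), np.int32(147), np.int32(30), np.int32(16)) 367 [ 0.595 -0.313  0.008]
yellow (np.int32(344), np.int32(240), np.int32(36), np.int32(22)) 616 [ 0.451 -0.234  0.008]
yellow (np.int32(390), np.int32(169), np.int32(34), np.int32(19)) 490 [ 0.455 -0.221  0.008]
grey (np.int32(355), np.int32(217), np.int32(32), np.int32(18)) 462 [ 0.58  -0.161  0.008]
grey (np.int32(338), np.int32(167), np.int32(37), np.int32(21)) 581 [ 0.581 -0.147  0.008]
wood (np.int32(296), np.int32(222), np.int32(33), np.int32(19)) 486 [ 0.431 -0.064  0.008]
wood (np.int32(368), np.int32(198), np.int32(36), np.int32(21)) 592 [ 0.435 -0.051  0.008]
red_jar (np.int32(322), np.int32(181), np.int32(14), np.int32(9)) (np.int32(323), np.int32(171), np.int32(17), np.int32(11)) (array([0.56897453, 0.00295694, 0.08611803]), np.float64(0.0010394882961712853))
yellow_jar (np.int32(263), np.int32(155), np.int32(13), np.int32(10)) (np.int32(237), np.int32(226), np.int32(20), np.int32(19)) (array([0.58788269, 0.30858422, 0.08299456]), np.float64(8.102067807552006e-05))
light_mill (np.int32(234), np.int32(150), np.int32(17), np.int32(53)) (np.int32(306), np.int32(211), np.int32(28), np.int32(77)) (array([0.43190039, 0.26342019, 0.07540517]), np.float64(0.0006299403582916871))
```

View pics/c1.png

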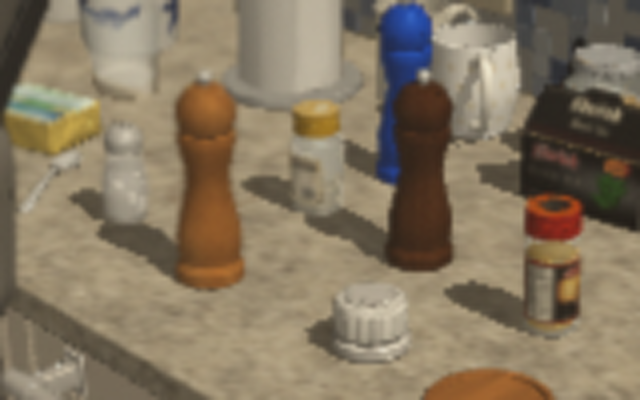

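View pics/d1.png

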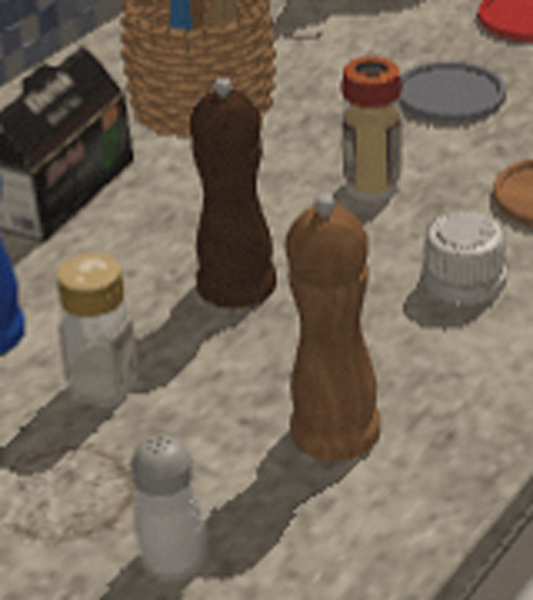

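The crops show the blue mill at (406,90), the dark mill at (420,170) and the light brown mill with its knob at (204,76). The light brown one is the target. The two views disagree by about 12 mm in y on the coasters, so I'll average them and refine with the wrist camera.

```bash
cat > t.py <<'E'
from h import *
S,D,W=[grab_frame(n) for n in("scene","side","wrist")]
P={"light":((241,149),(317.2,212.1),.178),"dark":((296,148.8),(286.9,176.1),.168),"timer":((282.5,203.8),(359.8,218.4),.047),
"salt":((220.5,162),(268,283),.088),"blue":((291.5,132),(209,184),.17),"red":((328.5,184.5),(331.5,174),.098),"yel":((269,158),(247,233),.088)}
for k,(a,b,z) in P.items(): 
    p,e=tri(S,a,D,b); print(k,p.round(3),round(e,4),"mean on plane",((onz(S,*a,z)+onz(D,*b,z))/2).round(3),(onz(S,*a,z)-onz(D,*b,z)).round(3)[:2])
o=telemetry.get_obs(); T=R.from_rotvec(o["orientation"]); 
print(T.as_matrix().round(3)); print("cam in tool",T.inv().apply(W["origin"]-o["tcp_pos"]),(T.inv()*R.from_rotvec(W["attitude"])).as_matrix().round(3))
E
python3 t.py
```

```text
light [0.435 0.263 0.172] 0.0014 mean on plane [0.427 0.261 0.178] [-0.003 -0.022]
dark [0.583 0.164 0.161] 0.0011 mean on plane [0.573 0.163 0.168] [-0.003 -0.022]
timer [0.442 0.074 0.043] 0.0019 mean on plane [0.438 0.072 0.047] [-0.005 -0.01 ]
salt [0.451 0.406 0.084] 0.0037 mean on plane [0.446 0.402 0.088] [-0.008 -0.013]
blue [0.691 0.298 0.169] 0.0101 mean on plane [0.687 0.29  0.17 ] [-0.021 -0.008]
red [0.567 0.001 0.093] 0.0014 mean on plane [ 0.56  -0.     0.098] [-0.006 -0.016]
yel [0.588 0.307 0.089] 0.0001 mean on plane [0.589 0.307 0.088] [0.    0.002]
[[ 0.901  0.433 -0.   ]
 [ 0.433 -0.901  0.   ]
 [-0.    -0.    -1.   ]]
cam in tool [ 0.06767236 -0.00028826 -0.1489383 ] [[-0.     0.962  0.272]
 [ 1.     0.     0.001]
 [ 0.     0.272 -0.962]]
```

View pics/wrist0.png

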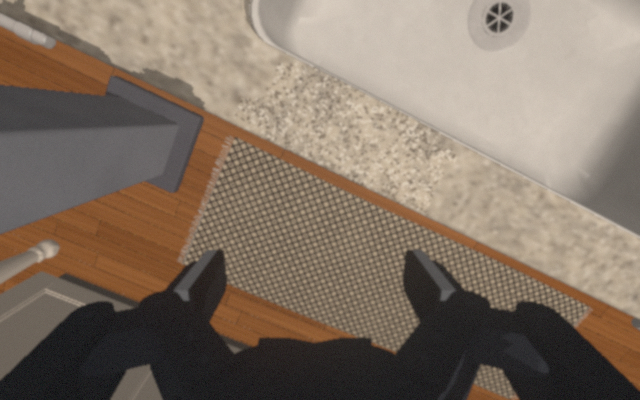

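The wrist view shows only the sink edge and floor, with the fingers at (205,270) and (425,270). Moving towards the coasters now.

Request:
{"method": "apply_moves", "body": {
  "rows": [
    [[1,-0.86,-0.5],[0,0,0]],
    [[1,-0.86,-0.5],[0,0,0]],
    [[1,-0.86,-0.5],[0,0,0]],
    [[1,-0.86,-0.5],[0,0,0]],
    [[1,-0.86,-0.5],[0,0,0]],
    [[1,-0.86,-0.5],[0,0,0]],
    [[1,-0.86,-0.5],[0,0,0]],
    [[1,-0.86,-0.5],[0,0,0]]
  ],
  "jaw": 1,
  "newtons": 30
}}

```text
clock: 1.4
tcp_pos: [0.424, -0.3071, 0.3512]
orientation: [3.063, 0.696, -0.001]
contact_force: [0.2, -0.1, -1.7]
grip_width: 0.0854
gripper_force: 0.0
```

```bash
cat > w.py <<'E'
from h import *
import sys
W=grab_frame("wrist"); o=telemetry.get_obs(); cv2.imwrite(f"pics/{sys.argv[1]}.png",W["frame"][:,:,::-1])
print(o["clock"],o["tcp_pos"].round(4),o["orientation"].round(4),o["grip_width"],o["contact_force"].round(1))
red=((12,150,60),(28,255,255));yel=((36,120,80),(52,255,255));br=((22,110,60),(36,255,255))
for k,(lo,hi) in dict(red=red,yel=yel,br=br).items():
    r=blob(W,(0,0,640,400),lo,hi)
    if r and r["a"]>100:
        x,y,w,h=r["box"]; print(k,r["c"].round(1),r["box"],r["a"],*[(z,onz(W,*r["c"],z)[:2].round(4)) for z in(.009,.09,.1)])
E
python3 w.py w1
```

```text
1.45 [ 0.4236 -0.3075  0.3509] [-3.0638e+00 -6.9440e-01  1.5000e-03] 0.0854569105201016 [-0.1  0.5 -0.2]
red [372.   60.9] (np.int32(341), np.int32(28), np.int32(63), np.int32(67)) 3321 (0.009, array([ 0.5973, -0.3202])) (0.09, array([ 0.5787, -0.3132])) (0.1, array([ 0.5764, -0.3123]))
yel [278.5 119.9] (np.int32(249), np.int32(89), np.int32(60), np.int32(63)) 2990 (0.009, array([ 0.4576, -0.2278])) (0.09, array([ 0.4621, -0.236 ])) (0.1, array([ 0.4626, -0.237 ]))
br [ 60.3 156.7] (np.int32(0), np.int32(94), np.int32(166), np.int32(110)) 9666 (0.009, array([0.2492, 0.0739])) (0.09, array([0.2881, 0.016 ])) (0.1, array([0.2929, 0.0088]))
```

View pics/w1.png

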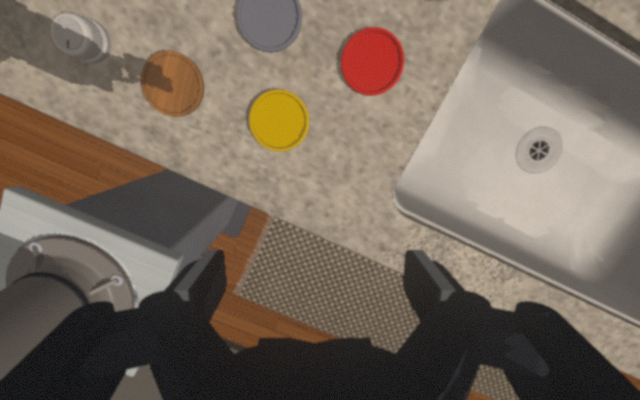

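The wrist view shows the red coaster at (372,61), yellow (278,120), grey (268,17), wood (172,83) and timer (80,35). The coaster positions match the averaged external views to within 4 mm. Next I go above the red jar.

Request:
{"method": "apply_moves", "body": {
  "rows": [
    [[1,-0.86,0.32],[0,0,0]],
    [[1,-0.86,0.32],[0,0,0]],
    [[1,-0.86,0.32],[0,0,0]],
    [[1,-0.86,0.32],[0,0,0]],
    [[1,-0.86,0.32],[0,0,0]],
    [[1,-0.86,0.32],[0,0,0]],
    [[1,-0.86,0.32],[0,0,0]],
    [[1,-0.86,0.32],[0,0,0]]
  ]
}}

```text
clock: 2.45
tcp_pos: [0.5566, -0.0068, 0.271]
orientation: [3.063, 0.693, -0.002]
contact_force: [0.8, -1.0, -0.6]
grip_width: 0.0853
gripper_force: 0.0
```

```bash
python3 w.py w2
```

```text
2.5 [ 0.5566 -0.007   0.2713] [ 3.0636e+00  6.9180e-01 -9.0000e-04] 0.08531122703195818 [0.8 0.7 0.6]
red [517.3 234.1] (np.int32(485), np.int32(205), np.int32(66), np.int32(60)) 3036 (0.009, array([ 0.5975, -0.3198])) (0.09, array([ 0.6015, -0.2523])) (0.1, array([ 0.602, -0.244]))
yel [397.8 290.3] (np.int32(385), np.int32(262), np.int32(31), np.int32(52)) 891 (0.009, array([ 0.4397, -0.2066])) (0.09, array([ 0.4747, -0.1614])) (0.1, array([ 0.4791, -0.1559]))
br [ 57.5 255.6] (np.int32(0), np.int32(148), np.int32(174), np.int32(232)) 18334 (0.009, array([0.2691, 0.2881])) (0.09, array([0.3378, 0.2358])) (0.1, array([0.3463, 0.2293]))
```

View pics/w2.png

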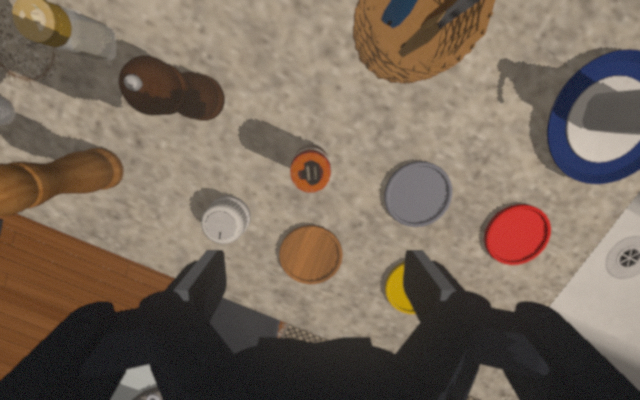

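The view shows the red cap's top ring at (310,172), grey coaster (417,193), wood coaster (310,253), timer (225,221), dark mill knob (131,82), light mill at left (60,180) and yellow cap (35,18).

```bash
cat > go.py <<'E'
from h import *
import sys
# target TCP xyz -> shares in the present tool axes
def go(*t):
    o=telemetry.get_obs(); d=R.from_rotvec(o["orientation"]).inv().apply(np.array(t)-o["tcp_pos"])/.25
    print("go",t,d.round(3))
if __name__=="__main__": go(*map(float,sys.argv[1:]))
E
python3 - <<'E'
from h import *; from go import go
W=grab_frame("wrist")
r=blob(W,(280,140,340,200),(12,100,60),(34,255,255));print(r)
x,y,w,h=r["box"];p=onz(W,x+w/2-.5,y+h/2-.5,.106);print(p,onz(W,x,y+h/2,.106)-onz(W,x+w,y+h/2,.106))
for k,uv,z in(("red",(310,172),.106),("grey",(417,193),.009),("wood",(310,253),.009),("timer",(225,221),.047),("darkknob",(131,82),.168)):print(k,onz(W,*uv,z).round(4))
go(*p[:2],.15);go(*p[:2],.089)
E
```

```text
{'c': array([309.63517306, 170.68662301]), 'box': (np.int32(290), np.int32(150), np.int32(41), np.int32(43)), 'a': np.int32(1069)}
[0.56658619 0.00310964 0.106     ] [-0.01867844  0.0392816   0.        ]
red [0.5656 0.0027 0.106 ]
grey [ 0.5875 -0.1533  0.009 ]
wood [ 0.4384 -0.0558  0.009 ]
timer [0.4485 0.0725 0.047 ]
darkknob [0.5803 0.1651 0.168 ]
go (np.float64(0.5665861893158112), np.float64(0.0031096437091347774), 0.15) [ 0.053 -0.019  0.486]
go (np.float64(0.5665861893158112), np.float64(0.0031096437091347774), 0.089) [ 0.053 -0.019  0.73 ]
```

Request:
{"method": "apply_moves", "body": {
  "rows": [
    [[0.053,-0.019,0.2],[0,0,0]],
    [[0.053,-0.019,0.4],[0,0,0]],
    [[0.053,-0.019,0.55],[0,0,0]],
    [[0.053,-0.019,0.65],[0,0,0]],
    [[0.053,-0.019,0.697],[0,0,0]],
    [[0.053,-0.019,0.697],[0,0,0]]
  ]
}}

```text
clock: 3.3
tcp_pos: [0.5666, 0.0048, 0.0971]
orientation: [3.063, 0.695, -0.001]
contact_force: [-0.2, 0.0, 0.1]
grip_width: 0.0852
gripper_force: 0.0
```

Request:
{"method": "apply_moves", "body": {
  "rows": [
    [[0,0,0],[0,0,0]],
    [[0,0,0],[0,0,0]],
    [[0,0,0],[0,0,0]],
    [[0,0,0],[0,0,0]],
    [[0,0,0],[0,0,0]],
    [[0,0,0],[0,0,0]],
    [[0,0,0],[0,0,0]],
    [[0,0,0],[0,0,0]]
  ],
  "jaw": -1,
  "newtons": 30
}}

```text
clock: 4.3
tcp_pos: [0.5727, 0.0063, 0.1031]
orientation: [3.061, 0.696, 0.02]
contact_force: [0.9, -0.4, 29.1]
grip_width: 0.0129
gripper_force: 34.4
```

Run:
```python
from h import *
S,D,W=[grab_frame(n) for n in("scene","side","wrist")]
a=cv2.resize(S["frame"][130:250,260:420],(400,300),interpolation=2);b=cv2.resize(D["frame"][100:250,240:440],(400,300),interpolation=2)
c=cv2.resize(W["frame"],(480,300))
m=np.zeros((600,800,3),np.uint8);m[:300,:400]=a;m[:300,400:]=b;m[300:,:480]=c
cv2.imwrite("pics/chk1.png",m[:,:,::-1]);print(telemetry.get_obs())
```

```text
{'clock': 4.45, 'joints': array([ 0.14077755,  0.47378997, -0.33357438,  1.90234456,  0.21445787,
        0.78665987, -1.43263965]), 'qvel': array([-0.00038391,  0.00133742, -0.00027325,  0.00073818,  0.00051523,
       -0.00026349, -0.00223472]), 'tau': array([-5.91910779e-01, -3.63683617e+01, -2.15720996e+00, -1.28529203e+01,
        8.69828858e-02, -3.37232603e-01,  1.35678513e-02]), 'tcp_pos': array([0.57273994, 0.00635143, 0.10313252]), 'orientation': array([3.061245  , 0.69605398, 0.02002767]), 'contact_force': array([ 0.06565155, -0.34865035, 28.86558155]), 'moment': array([0.08025799, 0.37920932, 0.03095962]), 'gripper_force': 34.447265826165676, 'grip_width': 0.01306332874099646}
```

View pics/chk1.png

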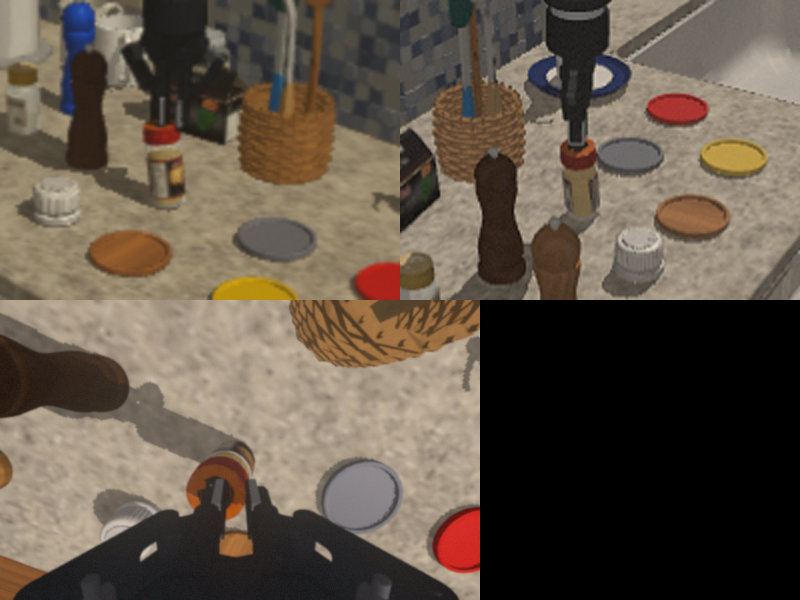

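The check picture shows both fingertips resting on top of the red cap, at (160,130) in the scene crop and (575,145) in the side crop. They are not round it, so the real tips sit about 28 mm higher than the TCP reading implies. The jar still stands. I'll lift and calibrate the tips.

Request:
{"method": "apply_moves", "body": {
  "rows": [
    [[0,0,-0.04],[0,0,0]],
    [[0,0,-0.08],[0,0,0]],
    [[0,0,-0.16],[0,0,0]],
    [[0,0,-0.28],[0,0,0]],
    [[0,0,-0.28],[0,0,0]]
  ]
}}

```text
clock: 5.08
tcp_pos: [0.568, 0.0059, 0.1693]
orientation: [3.062, 0.697, 0.006]
contact_force: [-0.3, 0.6, -0.9]
grip_width: -0.0005
gripper_force: 0.0
```

Run:
```python
from h import *
S,D,W=[grab_frame(n) for n in("scene","side","wrist")]
a=cv2.resize(S["frame"][130:250,260:420],(400,300),interpolation=2);b=cv2.resize(D["frame"][100:250,240:440],(400,300),interpolation=2)
c=cv2.resize(W["frame"],(480,300)); d=cv2.resize(W["frame"][200:320,250:378],(320,300))
m=np.zeros((600,800,3),np.uint8);m[:300,:400]=a;m[:300,400:]=b;m[300:,:480]=c;m[300:,480:]=d
cv2.imwrite("pics/chk2.png",m[:,:,::-1]);o=telemetry.get_obs();print(o["tcp_pos"],o["grip_width"],o["gripper_force"],o["contact_force"],o["orientation"])
r=blob(W,(230,60,400,300),(12,100,60),(34,255,255));print(r)
```

```text
[0.56593145 0.00547625 0.16634449] 0.00037300100987957505 0.0 [ 0.50118076 -0.54316969 -1.18572262] [-3.06306507e+00 -6.97421214e-01  2.39020803e-03]
{'c': array([314.51933431, 214.8947626 ]), 'box': (np.int32(286), np.int32(189), np.int32(58), np.int32(60)), 'a': np.int32(2043)}
```

View pics/chk2.png

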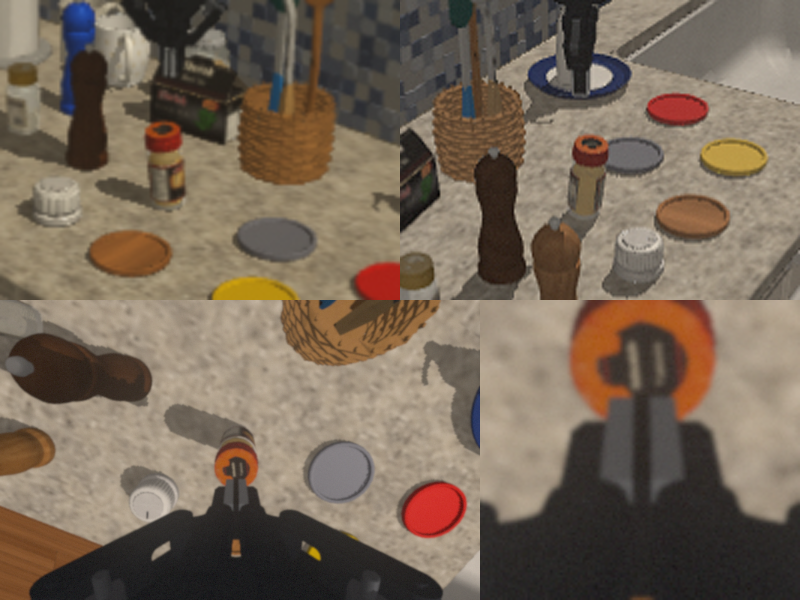

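Run:
```python
from h import *
S,D,W=[grab_frame(n) for n in("scene","side","wrist")]
print("tip",tri(S,(328.8,157.2),D,(329,147.5)))
for a,b in(((325.5,183.5),(335.5,172)),): print("cap top",tri(S,a,D,b))
r=blob(W,(270,180,360,255),(12,100,60),(34,255,255));x,y,w,h=r["box"]
print("cap wrist",r["box"],onz(W,314.5,y+w/2-.5,.106))
o=telemetry.get_obs();print(o["tcp_pos"]); T=R.from_rotvec(o["orientation"])
print("cam in tool",T.inv().apply(W["origin"]-o["tcp_pos"]))
```

```text
tip (array([0.57096956, 0.00911409, 0.17502566]), np.float64(0.008365705734019567))
cap top (array([0.55472349, 0.00082734, 0.10105362]), np.float64(0.003744864186290025))
cap wrist (np.int32(290), np.int32(180), np.int32(61), np.int32(53)) [0.56818696 0.00691955 0.106     ]
[0.56593186 0.00556559 0.16608901]
cam in tool [ 0.06758661 -0.00027293 -0.14897741]
```

Triangulation, the contact and the wrist geometry agree that the tips are about 27 mm farther back than the TCP reading suggests. I'll lower my z targets by that much: the red cap grip goes to a reading of about 0.067.

Request:
{"method": "apply_moves", "body": {
  "rows": [
    [[0.01,0,0],[0,0,0]],
    [[0.01,0,0],[0,0,0]],
    [[0.01,0,0],[0,0,0]],
    [[0.01,0,0],[0,0,0]],
    [[0.01,0,0],[0,0,0]],
    [[0.01,0,0.1],[0,0,0]],
    [[0.01,0,0.2],[0,0,0]],
    [[0.01,0,0.3],[0,0,0]],
    [[0.01,0,0.396],[0,0,0]],
    [[0.01,0,0.396],[0,0,0]]
  ],
  "jaw": 1
}}

```text
clock: 6.62
tcp_pos: [0.5675, 0.0066, 0.0666]
orientation: [-3.063, -0.698, 0.006]
contact_force: [0.3, 0.7, 0.0]
grip_width: 0.0853
gripper_force: 0.0
```

Request:
{"method": "apply_moves", "body": {
  "rows": [
    [[0,0,0],[0,0,0]],
    [[0,0,0],[0,0,0]],
    [[0,0,0],[0,0,0]],
    [[0,0,0],[0,0,0]],
    [[0,0,0],[0,0,0]],
    [[0,0,0],[0,0,0]],
    [[0,0,0],[0,0,0]]
  ],
  "jaw": -1
}}

```text
clock: 7.5
tcp_pos: [0.57, 0.0067, 0.0694]
orientation: [3.063, 0.697, 0.004]
contact_force: [-0.3, -1.0, 5.4]
grip_width: 0.0439
gripper_force: 30.1
```

Run:
```python
from h import *
S,D,W=[grab_frame(n) for n in("scene","side","wrist")]
a=cv2.resize(S["frame"][130:250,260:420],(400,300),interpolation=2);b=cv2.resize(D["frame"][100:250,240:440],(400,300),interpolation=2)
c=cv2.resize(W["frame"],(480,300))
m=np.zeros((600,800,3),np.uint8);m[:300,:400]=a;m[:300,400:]=b;m[300:,:480]=c
cv2.imwrite("pics/chk3.png",m[:,:,::-1])
```

```text
(no output)
```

View pics/chk3.png

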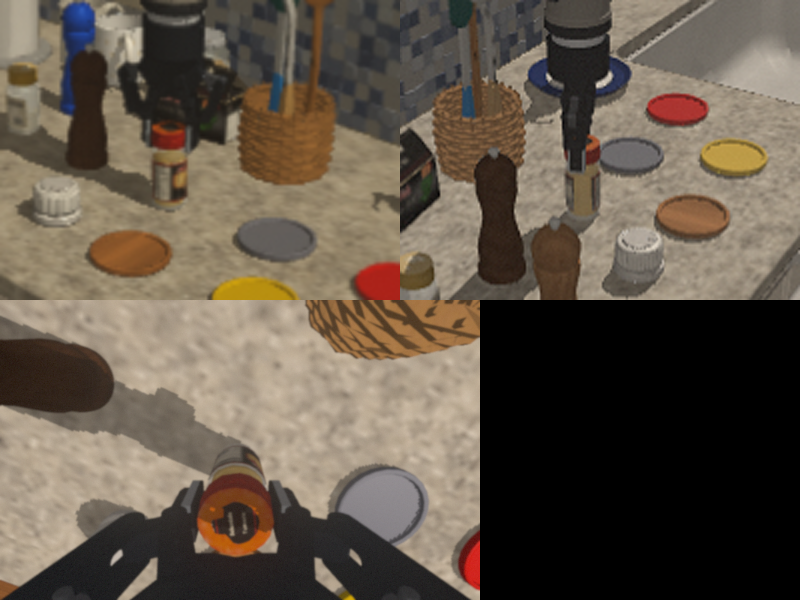

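The wrist view shows the red cap held between the pads at (237,522), with a width of 44 mm and a grip of 30 N. Lifting and carrying.

Request:
{"method": "apply_moves", "body": {
  "rows": [
    [[0,0,-0.06],[0,0,0]],
    [[0,0,-0.16],[0,0,0]],
    [[-0.02,0.06,-0.26],[0,0,0]],
    [[-0.07,0.18,-0.32],[0,0,0]],
    [[-0.12,0.32,-0.32],[0,0,0]],
    [[-0.17,0.46,-0.32],[0,0,0]],
    [[-0.22,0.6,-0.32],[0,0,0]],
    [[-0.27,0.74,-0.32],[0,0,0]],
    [[-0.31,0.86,-0.32],[0,0,0]],
    [[-0.36,0.98,-0.32],[0,0,0]]
  ],
  "newtons": 40
}}

```text
clock: 8.9
tcp_pos: [0.5938, -0.2538, 0.1488]
orientation: [-3.063, -0.698, -0.0]
contact_force: [-0.1, 1.2, -0.9]
grip_width: 0.0434
gripper_force: 40.9
```

Run:
```python
from h import *; from go import go
o=telemetry.get_obs();print(o["clock"],o["tcp_pos"],o["grip_width"],o["contact_force"])
W=grab_frame("wrist");cv2.imwrite("pics/w3.png",W["frame"][:,:,::-1])
r=blob(W,(200,150,440,399),(12,100,60),(34,255,255));print(r)
go(.5975,-.32,.142)
```

```text
8.9 [ 0.59379485 -0.25384269  0.1487886 ] 0.04341765766097256 [-0.05291607  1.17795563 -0.93334409]
{'c': array([313.50787231, 282.25465839]), 'box': (np.int32(262), np.int32(230), np.int32(104), np.int32(110)), 'a': np.int32(6923)}
go (0.5975, -0.32, 0.142) [-0.086  0.223  0.028]
```

View pics/w3.png

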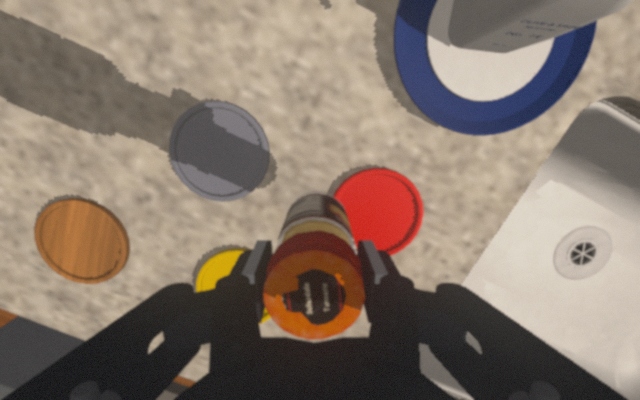

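The jar hangs straight in the jaws, with its cap at (314,288). The red coaster is at (378,211). Moving over it.

Request:
{"method": "apply_moves", "body": {
  "rows": [
    [[-0.04,0.11,0.05],[0,0,0]],
    [[-0.079,0.222,0.1],[0,0,0]],
    [[-0.079,0.222,0.14],[0,0,0]],
    [[-0.079,0.222,0.18],[0,0,0]],
    [[-0.079,0.222,0.18],[0,0,0]],
    [[-0.079,0.222,0.18],[0,0,0]]
  ]
}}

```text
clock: 9.7
tcp_pos: [0.6006, -0.3107, 0.1037]
orientation: [-3.063, -0.7, -0.001]
contact_force: [-0.7, -0.5, -1.2]
grip_width: 0.0436
gripper_force: 41.1
```

```bash
python3 go.py .599 -.319 .0765
```

```text
go (0.599, -0.319, 0.0765) [-0.02   0.027  0.109]
```

Request:
{"method": "apply_moves", "body": {
  "rows": [
    [[-0.02,0.027,0.02],[0,0,0]],
    [[-0.02,0.027,0.04],[0,0,0]],
    [[-0.02,0.027,0.06],[0,0,0]],
    [[-0.02,0.027,0.08],[0,0,0]],
    [[-0.02,0.027,0.09],[0,0,0]],
    [[-0.02,0.027,0.1],[0,0,0]],
    [[-0.02,0.027,0.104],[0,0,0]],
    [[-0.02,0.027,0.108],[0,0,0]],
    [[-0.02,0.027,0.108],[0,0,0]]
  ]
}}

```text
clock: 10.82
tcp_pos: [0.5985, -0.3199, 0.0762]
orientation: [3.063, 0.697, 0.0]
contact_force: [-0.1, -0.3, -1.6]
grip_width: 0.0437
gripper_force: 41.1
```

Request:
{"method": "apply_moves", "body": {
  "rows": [
    [[0,0,0.004],[0,0,0]],
    [[0,0,0.004],[0,0,0]],
    [[0,0,0.008],[0,0,0]],
    [[0,0,0.008],[0,0,0]]
  ]
}}

```text
clock: 11.32
tcp_pos: [0.5992, -0.3199, 0.0755]
orientation: [3.062, 0.697, 0.002]
contact_force: [-2.5, 1.6, 6.9]
grip_width: 0.0431
gripper_force: 41.7
```

Request:
{"method": "apply_moves", "body": {
  "rows": [
    [[0,0,0.004],[0,0,0]],
    [[0,0,0.004],[0,0,0]],
    [[0,0,0.004],[0,0,0]],
    [[0,0,0.004],[0,0,0]],
    [[0,0,0.004],[0,0,0]],
    [[0,0,-0.1],[0,0,0]],
    [[0,0,-0.2],[0,0,0]],
    [[0,0,-0.4],[0,0,0]],
    [[0,0,-0.6],[0,0,0]],
    [[0,0,-0.7],[0,0,0]]
  ],
  "jaw": 1
}}

```text
clock: 12.58
tcp_pos: [0.5997, -0.3203, 0.2528]
orientation: [3.06, 0.697, 0.006]
contact_force: [0.1, -0.1, -0.9]
grip_width: 0.0851
gripper_force: 0.0
```

Run:
```python
from h import *; from go import go
S,D,W=[grab_frame(n) for n in("scene","side","wrist")]
a=cv2.resize(S["frame"][190:270,360:480],(400,267),interpolation=2);b=cv2.resize(D["frame"][90:190,320:440],(360,300),interpolation=2)
m=np.zeros((600,800,3),np.uint8);m[:267,:400]=a;m[:300,400:760]=b;m[300:,:480]=cv2.resize(W["frame"],(480,300))
cv2.imwrite("pics/chk4.png",m[:,:,::-1])
o=telemetry.get_obs();print(o["clock"],o["tcp_pos"],o["grip_width"])
r=blob(W,(180,100,460,340),(12,100,60),(34,255,255));print(r); go(.58,.28,.25)
```

```text
12.725 [ 0.59921421 -0.3201682   0.25061165] 0.08552526597504964
{'c': array([312.56073522, 174.08710709]), 'box': (np.int32(277), np.int32(138), np.int32(73), np.int32(79)), 'a': np.int32(3754)}
go (0.58, 0.28, 0.25) [ 9.700e-01 -2.197e+00 -1.000e-03]
```

View pics/chk4.png

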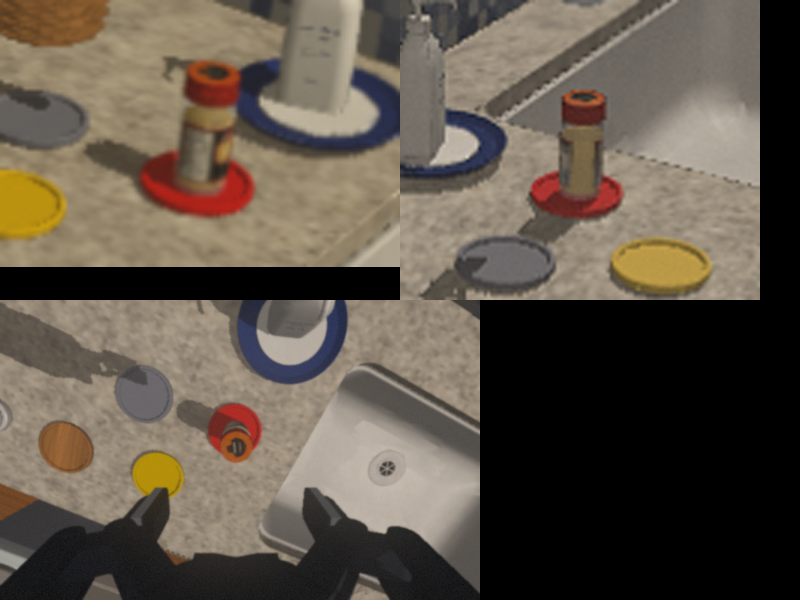

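The pictures show the red jar upright in the middle of the red coaster, at (210,130) in the scene crop and (580,150) in the side crop. Now to the yellow jar.

Request:
{"method": "apply_moves", "body": {
  "rows": [
    [[0.27,-0.9,0],[0,0,0]],
    [[0.27,-0.9,0],[0,0,0]],
    [[0.27,-0.9,0],[0,0,0]],
    [[0.27,-0.9,0],[0,0,0]]
  ]
}}

```text
clock: 13.22
tcp_pos: [0.5603, -0.0848, 0.2474]
orientation: [-3.061, -0.701, 0.004]
contact_force: [1.3, 0.2, -0.7]
grip_width: 0.0855
gripper_force: 0.0
```

Request:
{"method": "apply_moves", "body": {
  "rows": [
    [[0.4,-0.75,0],[0,0,0]],
    [[0.4,-0.75,0],[0,0,0]],
    [[0.4,-0.75,0],[0,0,0]],
    [[0.4,-0.75,0],[0,0,0]]
  ]
}}

```text
clock: 13.72
tcp_pos: [0.5692, 0.1293, 0.2474]
orientation: [-3.059, -0.706, 0.004]
contact_force: [-0.6, -1.0, 0.0]
grip_width: 0.0855
gripper_force: 0.0
```

Request:
{"method": "apply_moves", "body": {
  "rows": [
    [[0.3,-0.55,0],[0,0,0]],
    [[0.3,-0.55,0],[0,0,0]],
    [[0.3,-0.55,0],[0,0,0]],
    [[0.3,-0.55,0],[0,0,0]]
  ]
}}

```text
clock: 14.22
tcp_pos: [0.5769, 0.2842, 0.247]
orientation: [-3.06, -0.706, 0.005]
contact_force: [-0.7, -0.8, 0.5]
grip_width: 0.0855
gripper_force: 0.0
```

Run:
```python
from h import *; from go import go
W=grab_frame("wrist");cv2.imwrite("pics/w4.png",W["frame"][:,:,::-1])
o=telemetry.get_obs();print(o["clock"],o["tcp_pos"],o["orientation"])
r=blob(W,(100,0,540,300),(36,90,60),(54,255,255));print(r);x,y,w,h=r["box"]
for z in(.086,.096):print(onz(W,*r["c"],z))
```

```text
14.275 [0.57783168 0.28147898 0.24710192] [ 3.06188039  0.70113153 -0.00486887]
{'c': array([297.21697288, 167.52755906]), 'box': (np.int32(277), np.int32(147), np.int32(42), np.int32(42)), 'a': np.int32(1143)}
[0.58449089 0.30847847 0.086     ]
[0.58622374 0.30865715 0.096     ]
```

View pics/w4.png

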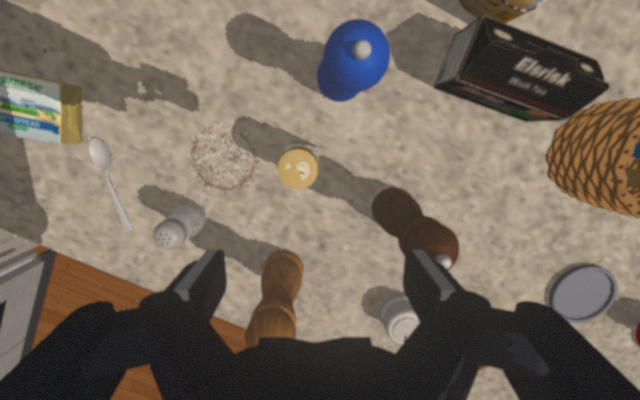

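The view shows the yellow cap at (298,168), salt top at (171,234), blue mill (355,60), dark mill (430,240), light mill (270,300) and timer (400,318). The space around the yellow jar is clear.

Run:
```python
from h import *; from go import go
W=grab_frame("wrist")
go(.587,.3092,.058); print("salt",onz(W,171,234,.088),onz(W,199,212,.03))
```

```text
go (0.587, 0.3092, 0.058) [ 0.084 -0.092  0.757]
salt [0.45795069 0.40019917 0.088     ] [0.46870221 0.39394357 0.03      ]
```

Request:
{"method": "apply_moves", "body": {
  "rows": [
    [[0.084,-0.092,0.1],[0,0,0]],
    [[0.084,-0.092,0.3],[0,0,0]],
    [[0.084,-0.092,0.45],[0,0,0]],
    [[0.084,-0.092,0.6],[0,0,0]],
    [[0.084,-0.092,0.7],[0,0,0]],
    [[0.084,-0.092,0.757],[0,0,0]],
    [[0.084,-0.092,0.757],[0,0,0]]
  ],
  "newtons": 35
}}

```text
clock: 15.2
tcp_pos: [0.5878, 0.309, 0.059]
orientation: [3.063, 0.695, -0.003]
contact_force: [0.2, 0.5, -0.6]
grip_width: 0.0852
gripper_force: 0.0
```

Request:
{"method": "apply_moves", "body": {
  "rows": [
    [[0,0,0],[0,0,0]],
    [[0,0,0],[0,0,0]],
    [[0,0,0],[0,0,0]],
    [[0,0,0],[0,0,0]],
    [[0,0,0],[0,0,0]],
    [[0,0,0],[0,0,0]],
    [[0,0,0],[0,0,0]]
  ],
  "jaw": -1
}}

```text
clock: 16.08
tcp_pos: [0.5887, 0.3111, 0.0611]
orientation: [-3.063, -0.697, -0.003]
contact_force: [0.0, -1.6, 6.4]
grip_width: 0.0402
gripper_force: 34.0
```

Request:
{"method": "apply_moves", "body": {
  "rows": [
    [[0,0,-0.05],[0,0,0]],
    [[0,0,-0.2],[0,0,0]],
    [[0,0,-0.4],[0,0,0]],
    [[0,0,-0.6],[0,0,0]],
    [[0,0,-0.78],[0,0,0]],
    [[-0.06,0.08,-0.82],[0,0,0]],
    [[-0.18,0.22,-0.82],[0,0,0]],
    [[-0.3,0.37,-0.82],[0,0,0]],
    [[-0.42,0.52,-0.82],[0,0,0]],
    [[-0.54,0.66,-0.82],[0,0,0]]
  ],
  "newtons": 40
}}

```text
clock: 17.32
tcp_pos: [0.537, 0.1019, 0.2653]
orientation: [3.063, 0.697, 0.0]
contact_force: [1.3, 0.0, -0.7]
grip_width: 0.0407
gripper_force: 39.4
```

Request:
{"method": "apply_moves", "body": {
  "rows": [
    [[-0.12,0.15,0],[0,0,0]],
    [[-0.25,0.31,0],[0,0,0]],
    [[-0.38,0.47,0],[0,0,0]],
    [[-0.51,0.63,0],[0,0,0]],
    [[-0.64,0.79,0],[0,0,0]],
    [[-0.75,0.92,0],[0,0,0]],
    [[-0.82,1.0,0.1],[0,0,0]],
    [[-0.82,1.0,0.3],[0,0,0]],
    [[-0.82,1.0,0.4],[0,0,0]],
    [[-0.82,1.0,0.4],[0,0,0]]
  ]
}}

```text
clock: 18.58
tcp_pos: [0.4597, -0.2099, 0.1636]
orientation: [-3.061, -0.698, 0.005]
contact_force: [0.0, -0.5, -0.2]
grip_width: 0.0407
gripper_force: 39.4
```

Run:
```python
from h import *; from go import go
W=grab_frame("wrist");cv2.imwrite("pics/w5.png",W["frame"][:,:,::-1])
o=telemetry.get_obs();p=o["tcp_pos"];print(o["clock"],p,o["grip_width"],o["contact_force"])
r=blob(W,(230,200,400,399),(36,90,60),(54,255,255));x,y,w,h=r["box"];z=.096+p[2]-.061
q=onz(W,x+w/2-.5,y+h-w/2-.5,z);print(r,"cap axis in tool",R.from_rotvec(o["orientation"]).inv().apply(q-p))
go(.4576,-.228,.068)
```

```text
18.625 [ 0.46096479 -0.21025906  0.16510714] 0.0406489543965014 [-0.07057074  0.42527067 -0.3564243 ]
{'c': array([312.60522071, 280.46282446]), 'box': (np.int32(266), np.int32(230), np.int32(97), np.int32(104)), 'a': np.int32(6819)} cap axis in tool [-0.00146346 -0.00124745 -0.03499811]
go (0.4576, -0.228, 0.068) [-0.043  0.058  0.388]
```

Request:
{"method": "apply_moves", "body": {
  "rows": [
    [[-0.037,0.06,0.1],[0,0,0]],
    [[-0.037,0.06,0.2],[0,0,0]],
    [[-0.037,0.06,0.28],[0,0,0]],
    [[-0.037,0.06,0.32],[0,0,0]],
    [[-0.037,0.06,0.345],[0,0,0]],
    [[-0.037,0.06,0.36],[0,0,0]],
    [[-0.037,0.06,0.37],[0,0,0]],
    [[-0.037,0.06,0.376],[0,0,0]],
    [[-0.037,0.06,0.38],[0,0,0]],
    [[-0.037,0.06,0.38],[0,0,0]]
  ]
}}

```text
clock: 19.88
tcp_pos: [0.4593, -0.2281, 0.0699]
orientation: [3.063, 0.697, 0.0]
contact_force: [-0.2, -0.5, -0.6]
grip_width: 0.0401
gripper_force: 39.5
```

Request:
{"method": "apply_moves", "body": {
  "rows": [
    [[0,0,0.004],[0,0,0]],
    [[0,0,0.004],[0,0,0]]
  ]
}}

```text
clock: 20.12
tcp_pos: [0.4593, -0.2282, 0.0689]
orientation: [-3.063, -0.697, 0.0]
contact_force: [0.3, 0.6, -0.3]
grip_width: 0.0405
gripper_force: 39.5
```

Request:
{"method": "apply_moves", "body": {
  "rows": [
    [[0,0,0.003],[0,0,0]],
    [[0,0,0.005],[0,0,0]],
    [[0,0,0.007],[0,0,0]],
    [[0,0,0.007],[0,0,0]]
  ]
}}

```text
clock: 20.62
tcp_pos: [0.4593, -0.2282, 0.0672]
orientation: [3.063, 0.698, 0.0]
contact_force: [-0.2, 0.8, -0.3]
grip_width: 0.0403
gripper_force: 39.5
```

Request:
{"method": "apply_moves", "body": {
  "rows": [
    [[0,0,0.003],[0,0,0]],
    [[0,0,0.006],[0,0,0]],
    [[0,0,0.006],[0,0,0]]
  ]
}}

```text
clock: 21.0
tcp_pos: [0.4597, -0.2282, 0.067]
orientation: [3.063, 0.697, 0.0]
contact_force: [-4.2, 1.5, 14.7]
grip_width: 0.0403
gripper_force: 40.4
```

Request:
{"method": "apply_moves", "body": {
  "rows": [
    [[0,0,-0.004],[0,0,0]],
    [[0,0,-0.004],[0,0,0]],
    [[0,0,-0.004],[0,0,0]],
    [[0,0,-0.004],[0,0,0]],
    [[0,0,-0.004],[0,0,0]],
    [[0,0,-0.1],[0,0,0]],
    [[0,0,-0.25],[0,0,0]],
    [[0,0,-0.45],[0,0,0]],
    [[0,0,-0.65],[0,0,0]],
    [[0,0,-0.76],[0,0,0]]
  ],
  "jaw": 1
}}

```text
clock: 22.25
tcp_pos: [0.4602, -0.2284, 0.2585]
orientation: [3.061, 0.697, 0.005]
contact_force: [0.1, 0.2, -0.7]
grip_width: 0.0853
gripper_force: 0.0
```

```bash
cat > ck.py <<'E'
from h import *
W=grab_frame("wrist");o=telemetry.get_obs();p=o["tcp_pos"];print(o["clock"],p,o["grip_width"])
T=R.from_rotvec(o["orientation"])
r=blob(W,(180,80,460,300),(36,90,60),(54,255,255));print(r,onz(W,*r["c"],.102))
E
python3 ck.py
```

```text
22.3 [ 0.46152334 -0.22891042  0.26130388] 0.08509797757842677
{'c': array([312.57579896, 171.62004917]), 'box': (np.int32(277), np.int32(137), np.int32(73), np.int32(73)), 'a': np.int32(3661)} [ 0.47269327 -0.2205099   0.102     ]
```

Request:
{"method": "apply_moves", "body": {
  "rows": [
    [[0.35,-0.75,0],[0,0,0]],
    [[0.35,-0.75,0],[0,0,0]],
    [[0.35,-0.75,0],[0,0,0]],
    [[0.35,-0.75,0],[0,0,0]]
  ]
}}

```text
clock: 22.8
tcp_pos: [0.4566, -0.017, 0.2557]
orientation: [-3.061, -0.707, -0.001]
contact_force: [0.7, -0.7, 0.8]
grip_width: 0.0855
gripper_force: 0.0
```

Request:
{"method": "apply_moves", "body": {
  "rows": [
    [[0.35,-0.75,0],[0,0,0]],
    [[0.35,-0.75,0],[0,0,0]],
    [[0.35,-0.75,0],[0,0,0]],
    [[0.35,-0.75,0],[0,0,0]]
  ]
}}

```text
clock: 23.3
tcp_pos: [0.4536, 0.1902, 0.2557]
orientation: [-3.059, -0.706, -0.001]
contact_force: [-0.0, -0.4, -0.9]
grip_width: 0.0852
gripper_force: 0.0
```

Request:
{"method": "apply_moves", "body": {
  "rows": [
    [[0.35,-0.72,0],[0,0,0]],
    [[0.35,-0.72,0],[0,0,0]],
    [[0.35,-0.72,0],[0,0,0]],
    [[0.35,-0.72,0],[0,0,0]],
    [[0.35,-0.72,0],[0,0,0]]
  ]
}}

```text
clock: 23.92
tcp_pos: [0.4552, 0.3861, 0.255]
orientation: [3.062, 0.7, -0.002]
contact_force: [-0.3, -0.5, 0.2]
grip_width: 0.0853
gripper_force: 0.0
```

Run:
```python
from h import *
W=grab_frame("wrist");cv2.imwrite("pics/w6.png",W["frame"][:,:,::-1]);o=telemetry.get_obs();p=o["tcp_pos"];print(o["clock"],p)
S=grab_frame("scene");cv2.imwrite("pics/s6.png",S["frame"][:,:,::-1])
g=cv2.cvtColor(W["frame"],cv2.COLOR_RGB2HSV)
# project expected salt top to find the search window, and its colour
F=200/np.tan(np.radians(W["vertical_fov"])/2)
q=R.from_rotvec(W["attitude"]).inv().apply(np.array([.458,.4,.088])-W["origin"]);u=W["cx"]+F*q[0]/-q[2];v=W["cy"]-F*q[1]/-q[2];print(u,v)
u,v=int(u),int(v);print(g[v-40:v+41:8,u-48:u+49:8,1]);print(g[v-40:v+41:8,u-48:u+49:8,2])
```

```text
23.975 [0.45583354 0.3845989  0.25504186]
304.074008916808 175.06317000137147
[[47 52 49 48 50 51 52 61 62 61 48 57 53]
 [49 47 42 50 52 57 47 53 50 58 50 56 53]
 [54 44 42 50 52 53 48 57 49 53 53 50 48]
 [52 43 43 49 24 28 32 45 53 52 49 54 51]
 [53 53 56 36 26 26 26 44 47 50 48 53 47]
 [52 47 49 35 25 22 28 32 52 47 49 45 52]
 [51 52 53 47 26 30 27 46 46 44 48 47 52]
 [50 50 48 50 40 24 40 44 45 44 48 49 49]
 [51 48 50 51 49 47 53 50 49 43 45 51 52]
 [49 52 53 53 50 52 52 47 52 52 43 53 50]
 [52 54 53 50 49 55 54 53 49 54 48 45 45]]
[[159 167 168 169 180 170 163 137 157 163 177 162 165]
 [114 115 109 159 180 166 180 158 182 172 167 155 168]
 [109 110 110 108 112 150 175 162 181 172 159 163 169]
 [108 113 112 115 118 120 128 181 170 168 181 164 171]
 [165 126 101 114 108 128 129 164 159 174 175 165 163]
 [172 173 156 102 152 149 165 126 137 172 178 182 166]
 [175 166 164 135 154 170 180 105 106 110 161 175 176]
 [162 167 169 177 129 149 116 115 108 110 118 131 177]
 [165 180 164 169 186 115 115 118 110 112 107 111 112]
 [167 183 174 165 182 185 176 113 108 113 113 116 107]
 [175 179 167 182 176 158 160 165 172 162 127 113 102]]
```

```bash
python3 - <<'E'
from h import *; from go import go
W=grab_frame("wrist");I=cv2.GaussianBlur(W["frame"],(3,3),0);W["frame"]=I
r=blob(W,(250,120,370,240),(0,0,60),(179,37,255));print(r);x,y,w,h=r["box"]
for d in(15,17,19):print(d,onz(W,r["c"][0],y+h-d,.086))
print("blob centre at 50mm",onz(W,*r["c"],.05))
E
python3 - <<'E'
import cv2;import numpy as np
a=cv2.imread('pics/w6.png');s=cv2.imread('pics/s6.png')
m=np.zeros((600,800,3),np.uint8)
m[:360,:360]=cv2.resize(a[120:240,250:370],(360,360),interpolation=2)
m[:250,360:]=cv2.resize(a,(440,275))[:250]
m[360:,:600]=cv2.resize(s[170:266,310:450],(600,240),interpolation=2) if 0 else cv2.resize(s[200:260,310:460],(600,240),interpolation=2)
cv2.imwrite('pics/m6.png',m)
E
```

```text
{'c': array([293.14558233, 173.90662651]), 'box': (np.int32(277), np.int32(155), np.int32(34), np.int32(39)), 'a': np.int32(996)}
15 [0.44990598 0.40626606 0.086     ]
17 [0.45190515 0.40717446 0.086     ]
19 [0.453897   0.40807957 0.086     ]
blob centre at 50mm [0.44794281 0.4080145  0.05      ]
```

View pics/m6.png

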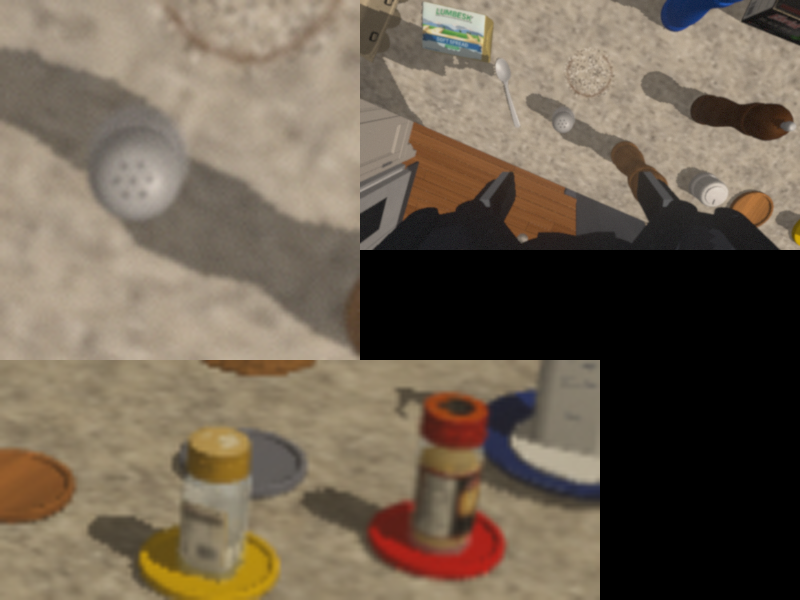

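The last picture shows the yellow jar upright in the middle of the yellow coaster and the red jar likewise. The salt shaker's top centre is at (294,180) in the wrist frame. I've used all my views, so from here I measure numerically.

Request:
{"method": "apply_moves", "body": {
  "rows": [
    [[0.013,-0.091,0.15],[0,0,0]],
    [[0.013,-0.091,0.35],[0,0,0]],
    [[0.013,-0.091,0.5],[0,0,0]],
    [[0.013,-0.091,0.65],[0,0,0]],
    [[0.013,-0.091,0.78],[0,0,0]],
    [[0.013,-0.091,0.85],[0,0,0]],
    [[0.013,-0.091,0.884],[0,0,0]],
    [[0.013,-0.091,0.884],[0,0,0]]
  ],
  "newtons": 30
}}

```text
clock: 25.08
tcp_pos: [0.4492, 0.4076, 0.0351]
orientation: [-3.063, -0.697, -0.001]
contact_force: [-0.3, 0.0, 0.0]
grip_width: 0.0854
gripper_force: 0.0
```

Request:
{"method": "apply_moves", "body": {
  "rows": [
    [[0,0,0],[0,0,0]],
    [[0,0,0],[0,0,0]],
    [[0,0,0],[0,0,0]],
    [[0,0,0],[0,0,0]],
    [[0,0,0],[0,0,0]],
    [[0,0,0],[0,0,0]],
    [[0,0,0],[0,0,0]]
  ],
  "jaw": -1
}}

```text
clock: 25.95
tcp_pos: [0.4491, 0.4084, 0.0356]
orientation: [-3.062, -0.698, -0.002]
contact_force: [-1.1, -0.7, 6.0]
grip_width: 0.0364
gripper_force: 29.7
```

Request:
{"method": "apply_moves", "body": {
  "rows": [
    [[0,0,-0.05],[0,0,0]],
    [[0,0,-0.2],[0,0,0]],
    [[0,0,-0.4],[0,0,0]],
    [[0,0,-0.6],[0,0,0]],
    [[0,0,-0.8],[0,0,0]],
    [[-0.015,0.08,-0.88],[0,0,0]],
    [[-0.045,0.22,-0.88],[0,0,0]],
    [[-0.08,0.38,-0.88],[0,0,0]],
    [[-0.115,0.54,-0.88],[0,0,0]],
    [[-0.15,0.7,-0.88],[0,0,0]]
  ],
  "newtons": 40
}}

```text
clock: 27.2
tcp_pos: [0.4905, 0.2321, 0.2549]
orientation: [3.063, 0.698, -0.0]
contact_force: [1.0, 0.5, -0.9]
grip_width: 0.0359
gripper_force: 39.7
```

Request:
{"method": "apply_moves", "body": {
  "rows": [
    [[-0.035,0.17,0],[0,0,0]],
    [[-0.07,0.34,0],[0,0,0]],
    [[-0.105,0.51,0],[0,0,0]],
    [[-0.14,0.68,0],[0,0,0]],
    [[-0.175,0.85,0],[0,0,0]],
    [[-0.2,0.97,0],[0,0,0]]
  ]
}}

```text
clock: 27.95
tcp_pos: [0.5504, -0.0089, 0.2549]
orientation: [3.063, 0.695, -0.001]
contact_force: [0.0, 0.1, -1.6]
grip_width: 0.0361
gripper_force: 39.7
```

```bash
python3 go.py .5865 -.1535 .1; python3 -c "
from bench import telemetry;o=telemetry.get_obs();print(o['tcp_pos'],o['grip_width'],o['contact_force'])"
```

```text
go (0.5865, -0.1535, 0.1) [-0.119  0.584  0.62 ]
[ 0.55039288 -0.00892582  0.25488057] 0.0361460800316397 [ 0.02513123  0.06628465 -1.5580027 ]
```

Request:
{"method": "apply_moves", "body": {
  "rows": [
    [[-0.035,0.17,0],[0,0,0]],
    [[-0.07,0.34,0],[0,0,0]],
    [[-0.1,0.48,0.05],[0,0,0]],
    [[-0.119,0.57,0.2],[0,0,0]],
    [[-0.119,0.584,0.38],[0,0,0]],
    [[-0.119,0.584,0.52],[0,0,0]],
    [[-0.119,0.584,0.62],[0,0,0]],
    [[-0.119,0.584,0.62],[0,0,0]],
    [[-0.119,0.584,0.62],[0,0,0]]
  ]
}}

```text
clock: 29.08
tcp_pos: [0.5877, -0.151, 0.1009]
orientation: [3.063, 0.697, 0.002]
contact_force: [0.6, 1.2, -1.1]
grip_width: 0.0364
gripper_force: 39.8
```

Run:
```python
from h import *; from go import go
W=grab_frame("wrist");o=telemetry.get_obs();p=o["tcp_pos"];print(p)
W["frame"]=cv2.GaussianBlur(W["frame"],(3,3),0)
r=blob(W,(255,180,375,360),(0,0,60),(179,40,255));print(r)
x,y,w,h=r["box"]; go(.5865,-.1535,.044)
```

```text
[ 0.58802273 -0.15105443  0.10127049]
{'c': array([317.0700298 , 246.75216404]), 'box': (np.int32(255), np.int32(180), np.int32(120), np.int32(152)), 'a': np.int32(14094)}
go (0.5865, -0.1535, 0.044) [-0.01   0.006  0.229]
```

Request:
{"method": "apply_moves", "body": {
  "rows": [
    [[-0.01,0.006,0.06],[0,0,0]],
    [[-0.01,0.006,0.12],[0,0,0]],
    [[-0.01,0.006,0.17],[0,0,0]],
    [[-0.01,0.006,0.2],[0,0,0]],
    [[-0.01,0.006,0.215],[0,0,0]],
    [[-0.01,0.006,0.225],[0,0,0]],
    [[-0.01,0.006,0.229],[0,0,0]],
    [[-0.01,0.006,0.229],[0,0,0]]
  ]
}}

```text
clock: 30.12
tcp_pos: [0.5856, -0.1535, 0.0426]
orientation: [3.063, 0.698, 0.001]
contact_force: [0.2, 0.5, -0.6]
grip_width: 0.0364
gripper_force: 39.8
```

Request:
{"method": "apply_moves", "body": {
  "rows": [
    [[0,0,0.003],[0,0,0]],
    [[0,0,0.006],[0,0,0]],
    [[0,0,0.006],[0,0,0]]
  ]
}}

```text
clock: 30.5
tcp_pos: [0.5858, -0.1535, 0.0417]
orientation: [3.063, 0.697, 0.001]
contact_force: [-2.5, 0.1, 4.8]
grip_width: 0.0363
gripper_force: 40.7
```

Request:
{"method": "apply_moves", "body": {
  "rows": [
    [[0,0,-0.003],[0,0,0]],
    [[0,0,-0.003],[0,0,0]],
    [[0,0,-0.003],[0,0,0]],
    [[0,0,-0.003],[0,0,0]],
    [[0,0,-0.003],[0,0,0]],
    [[0,0,-0.1],[0,0,0]],
    [[0,0,-0.25],[0,0,0]],
    [[0,0,-0.45],[0,0,0]],
    [[0,0,-0.7],[0,0,0]],
    [[0,0,-0.88],[0,0,0]]
  ],
  "jaw": 1
}}

```text
clock: 31.75
tcp_pos: [0.5859, -0.1534, 0.2639]
orientation: [3.062, 0.697, 0.004]
contact_force: [0.4, -0.4, -0.9]
grip_width: 0.0855
gripper_force: 0.0
```

Run:
```python
from h import *; from go import go
W,S,D=grab_frame("wrist"),grab_frame("scene"),grab_frame("side");o=telemetry.get_obs();print(o["tcp_pos"],o["grip_width"])
for n,f in(("w",W),("s",S),("d",D)):cv2.imwrite(f"pics/{n}7.png",f["frame"][:,:,::-1])
F=299
def proj(f,p):
    F=200/np.tan(np.radians(f["vertical_fov"])/2);q=R.from_rotvec(f["attitude"]).inv().apply(np.array(p)-f["origin"]);s=np.array([q[0],-q[1]])/-q[2];s*=1+f["k1"]*s@s;return F*s+[f["cx"],f["cy"]]
# is a light, greyish dome where the top of an upright salt shaker should be?
u,v=proj(W,(.5858,-.1535,.094)).astype(int);print(u,v)
W["frame"]=cv2.GaussianBlur(W["frame"],(3,3),0)
g=cv2.cvtColor(W["frame"],cv2.COLOR_RGB2HSV)
print(g[v-64:v+41:8,u-56:u+57:8,2]);print(g[v-64:v+41:8,u-56:u+57:8,0])
go(.42,.21,.26)
```

```text
[ 0.58696876 -0.1535536   0.2639739 ] 0.08548462720852319
314 183
[[170 168 150 165 146 155 159 163 171 172 169 163 176 158 163]
 [153 151 156 155 163 161 156 159 167 156 164 174 175 154 151]
 [158 159 162 155 153 127 104 106 124 155 162 163 172 160 151]
 [116  98  97 122 103 113 112 113 112 105 137 160 166 171 160]
 [114 103 103  99  77  79 100 113 113 113 100 149 159 160 165]
 [161 105 105  97  78  78  86  98 112 113 113 107 171 164 153]
 [169 168 139  81  78  86 106  97 112 113 112  91 157 175 160]
 [178 171 165 105  79  95 104 144 143 125 112  90 161 138 145]
 [166 168 156 114 111 107 127 143 175 125 111 115 121 100  95]
 [157 141 152 150 110 112 112 149 155 112  91 162  96  94  97]
 [148 162 144 161 153 121 100 104  90 107 162 161 121 100  95]
 [156 161 147 155 171 158 148 165 161 148 146 153 149 145 103]
 [147 151 158 152 156 161 152 150 158 151 157 156 159 155 160]
 [156 151 160 152 147 158 169 160 162 146 156 161 158 144 164]]
[[ 17  18  17  17  17  17  16  17  17  17  17  16  17  17  17]
 [ 17  18  17  16  18  17  16  17  17  16  17  17  17  17  17]
 [ 16  17  17  17  18  16  16  11  16  18  18  18  18  17  17]
 [ 16  17  17  17  17 173 162 158 162 170  16  17  18  17  17]
 [ 16  16  17  17   8   0 165 168 162 165 165  16  17  17  16]
 [ 17  17  17  16 173   8   6   8 165 158 158 165  16  17  17]
 [ 16  16  16  10   0   6  16  12  16 170 165   0  16  17  17]
 [ 18  17  18   9   0  13  15  14  15   5 165 170  16  16  17]
 [ 17  17  16  15 162   8  16  15  16   9 168   0  16  16  14]
 [ 16  17  15  17   0 165  14  16  15 168 173  17  16  15  17]
 [ 17  15  17  17  16  10 173 173   0 168  16  16  16  17  17]
 [ 16  17  16  17  17  17  16  17  17  17  17  18  17  16  17]
 [ 17  16  16  17  16  17  17  17  17  16  17  16  17  16  16]
 [ 16  17  17  16  17  17  17  17  17  16  16  17  16  17  15]]
go (0.42, 0.21, 0.26) [ 0.027 -1.6    0.01 ]
```

Request:
{"method": "apply_moves", "body": {
  "rows": [
    [[0.013,-0.8,0],[0,0,0]],
    [[0.013,-0.8,0],[0,0,0]],
    [[0.013,-0.8,0],[0,0,0]],
    [[0.013,-0.8,0],[0,0,0]]
  ]
}}

```text
clock: 32.4
tcp_pos: [0.4992, 0.0324, 0.26]
orientation: [-3.06, -0.708, 0.003]
contact_force: [0.3, -1.1, 0.4]
grip_width: 0.0852
gripper_force: 0.0
```

Request:
{"method": "apply_moves", "body": {
  "rows": [
    [[0.014,-0.8,0],[0,0,0]],
    [[0.014,-0.8,0],[0,0,0]],
    [[0.014,-0.8,0],[0,0,0]],
    [[0.014,-0.8,0],[0,0,0]],
    [[0.014,-0.8,0],[0,0,0]]
  ]
}}

```text
clock: 33.02
tcp_pos: [0.4183, 0.2096, 0.2602]
orientation: [3.062, 0.699, -0.002]
contact_force: [0.5, -1.0, 0.8]
grip_width: 0.0851
gripper_force: 0.0
```

```bash
cat > mill.py <<'E'
from h import *; from go import go
W=grab_frame("wrist");o=telemetry.get_obs();print(o["clock"],o["tcp_pos"])
F=200/np.tan(np.radians(W["vertical_fov"])/2)
q=R.from_rotvec(W["attitude"]).inv().apply(np.array([.433,.262,.15])-W["origin"]);u=int(W["cx"]+F*q[0]/-q[2]);v=int(W["cy"]-F*q[1]/-q[2]);print("expect",u,v)
r=blob(W,(max(u-75,0),max(v-90,0),u+75,min(v+75,399)),(24,80,50),(40,255,255));print(r)
x,y,w,h=r["box"]; print("head by row widths")
g=cv2.cvtColor(W["frame"],cv2.COLOR_RGB2HSV); g[:,:,0]+=20
m=cv2.inRange(g,(24,80,50),(40,255,255))[y:y+h,x:x+w]
for i in range(0,h,5):
    c=np.flatnonzero(m[i]); print(y+i,x+c.min(),x+c.max(),end=" | ")
k=cv2.inRange(g,(0,0,0),(199,70,255))[y:y+h,x:x+w]  # greyish knob
c=np.argwhere(k>0); print("\nexpected bottom of head",y+h)
E
python3 mill.py
```

```text
33.075 [0.41892692 0.2084757  0.26015994]
expect 267 155
{'c': array([270.90690377, 152.70188285]), 'box': (np.int32(238), np.int32(124), np.int32(66), np.int32(61)), 'a': np.int32(2868)}
head by row widths
124 276 286 | 129 256 296 | 134 247 300 | 139 243 302 | 144 240 303 | 149 239 303 | 154 238 302 | 159 239 299 | 164 240 294 | 169 242 292 | 174 245 289 | 179 251 284 | 184 261 273 | 
expected bottom of head 185
```

```bash
python3 go.py .4325 .262 .121
```

```text
go (0.4325, 0.262, 0.121) [ 0.142 -0.17   0.556]
```

Request:
{"method": "apply_moves", "body": {
  "rows": [
    [[0.142,-0.17,0],[0,0,0]],
    [[0.142,-0.17,0.05],[0,0,0]],
    [[0.142,-0.17,0.2],[0,0,0]],
    [[0.142,-0.17,0.33],[0,0,0]],
    [[0.142,-0.17,0.44],[0,0,0]],
    [[0.142,-0.17,0.52],[0,0,0]],
    [[0.142,-0.17,0.556],[0,0,0]],
    [[0.142,-0.17,0.556],[0,0,0]]
  ],
  "newtons": 35
}}

```text
clock: 34.08
tcp_pos: [0.4322, 0.2623, 0.1213]
orientation: [3.063, 0.695, -0.002]
contact_force: [0.8, -0.4, -0.2]
grip_width: 0.0855
gripper_force: 0.0
```

Request:
{"method": "apply_moves", "body": {
  "rows": [
    [[0,0,0],[0,0,0]],
    [[0,0,0],[0,0,0]],
    [[0,0,0],[0,0,0]],
    [[0,0,0],[0,0,0]],
    [[0,0,0],[0,0,0]],
    [[0,0,0],[0,0,0]]
  ],
  "jaw": -1
}}

```text
clock: 34.83
tcp_pos: [0.4328, 0.2643, 0.123]
orientation: [-3.063, -0.697, -0.004]
contact_force: [-0.0, -0.5, 5.5]
grip_width: 0.0469
gripper_force: 35.6
```

Request:
{"method": "apply_moves", "body": {
  "rows": [
    [[0,0,-0.04],[0,0,0]],
    [[0,0,-0.12],[0,0,0]],
    [[0,0,-0.22],[0,0,0]],
    [[0,0,-0.32],[0,0,0]],
    [[-0.01,0.02,-0.38],[0,0,0]],
    [[-0.03,0.07,-0.4],[0,0,0]],
    [[-0.07,0.15,-0.4],[0,0,0]],
    [[-0.12,0.26,-0.4],[0,0,0]],
    [[-0.17,0.37,-0.4],[0,0,0]],
    [[-0.22,0.48,-0.4],[0,0,0]]
  ],
  "newtons": 50
}}

```text
clock: 36.08
tcp_pos: [0.4335, 0.1293, 0.221]
orientation: [3.063, 0.696, -0.003]
contact_force: [0.6, -0.3, -0.8]
grip_width: 0.0466
gripper_force: 51.5
```

Request:
{"method": "apply_moves", "body": {
  "rows": [
    [[-0.05,0.11,0],[0,0,0]],
    [[-0.1,0.22,0],[0,0,0]],
    [[-0.15,0.33,0],[0,0,0]],
    [[-0.2,0.44,0],[0,0,0]],
    [[-0.25,0.54,0],[0,0,0]],
    [[-0.29,0.62,0],[0,0,0]],
    [[-0.31,0.67,0],[0,0,0]],
    [[-0.31,0.67,0],[0,0,0]],
    [[-0.31,0.67,0],[0,0,0]]
  ]
}}

```text
clock: 37.2
tcp_pos: [0.4368, -0.052, 0.2218]
orientation: [-3.062, -0.699, 0.0]
contact_force: [-0.0, 0.7, -1.6]
grip_width: 0.0461
gripper_force: 51.5
```

```bash
python3 go.py .4385 -.056 .132;  python3 - <<'E'
from h import *
W=grab_frame("wrist");o=telemetry.get_obs();p=o["tcp_pos"];print(p,o["contact_force"],o["grip_width"])
g=cv2.cvtColor(W["frame"],cv2.COLOR_RGB2HSV)
# knob: greyish small blob on the brown head
h=g.copy();h[:,:,0]+=20;m=cv2.inRange(h,(24,90,50),(40,255,255));n,l,st,c=cv2.connectedComponentsWithStats(m[220:400,230:400]);print(st[st[:,4]>300])
sub=g[250:370:6,254:374:8];print(sub[:,:,1])
E
```

```text
go (0.4385, -0.056, 0.132) [-0.001  0.018  0.359]
[ 0.43691477 -0.0518185   0.22184201] [-0.5446812   0.94096184 -1.98091889] 0.04630682784692441
[[    0     0   170   180 21786]
 [   31     0   108   109  8674]]
[[ 17  42 123 132 129 142 146 144 150 144 145 143 133 126  57]
 [  6  81 153 139 143 148 137 139 145 142 143 140 133 129 109]
 [ 13 103 146 154 135 135 143 141 159 138 147 139 131 134 116]
 [ 22 117 130 136 138 139 165 148 144 144 150 144 131 137 128]
 [ 44 138 134 136 142 150 138 147 141 152 146 139 134 139 121]
 [ 67 135 136 151 150 143 153 143 150 143 158 149 138 138 126]
 [ 29  92 137 144 151 146 153 143 163 150 149 155 148 137 115]
 [ 25  49 142 138 163 146 151  43  37 148 150 157 168 136  64]
 [ 33  21 135 137 141 132  63  25  29  47 148 158 152 142  51]
 [ 19  22  72 157 152 150  23  25  22  20 153 148 134 101  64]
 [ 10  14   7 151 149 147  23  21  21  25 149 146 156  64  66]
 [ 37  10  10 116 161 156  23  22  26  23 167 164  66  67  63]
 [ 25  14  13  80  67 150 128  22  26  93 157  70  59  64  62]
 [ 25  11  14  53  64  69  66 108 102  74  65  63  66  61  68]
 [  7   7  60 163  89  61  62  64  62  66  67  65  67  66  67]
 [ 28   0  27  40  14  13  57  58  68  61  62  32  34  21  21]
 [ 30  64  14  35  41  14  27  45  27  28  56  40  21  21  28]
 [ 17  29  28  30  41  24  28   7  34  34  13  13  38  42  16]
 [ 15  36  19  19   6  15  22  40  22  28  12  39  34  20  13]
 [ 54  16  16   7  34   8  20  38   8  40   0  27  15  22   9]]
```

Request:
{"method": "apply_moves", "body": {
  "rows": [
    [[-0.008,0.018,0.06],[0,0,0]],
    [[-0.008,0.018,0.13],[0,0,0]],
    [[-0.008,0.018,0.2],[0,0,0]],
    [[-0.008,0.018,0.26],[0,0,0]],
    [[-0.008,0.018,0.3],[0,0,0]],
    [[-0.008,0.018,0.33],[0,0,0]],
    [[-0.008,0.018,0.35],[0,0,0]],
    [[-0.008,0.018,0.359],[0,0,0]],
    [[-0.008,0.018,0.359],[0,0,0]]
  ]
}}

```text
clock: 38.38
tcp_pos: [0.4372, -0.0577, 0.1323]
orientation: [3.063, 0.697, 0.0]
contact_force: [0.5, 0.3, -1.6]
grip_width: 0.0461
gripper_force: 51.5
```

Request:
{"method": "apply_moves", "body": {
  "rows": [
    [[0,0,0.004],[0,0,0]],
    [[0,0,0.007],[0,0,0]],
    [[0,0,0.007],[0,0,0]]
  ]
}}

```text
clock: 38.75
tcp_pos: [0.4371, -0.0577, 0.1304]
orientation: [3.063, 0.698, 0.0]
contact_force: [0.6, 0.9, -0.7]
grip_width: 0.046
gripper_force: 51.5
```

Request:
{"method": "apply_moves", "body": {
  "rows": [
    [[0,0,0.003],[0,0,0]],
    [[0,0,0.005],[0,0,0]],
    [[0,0,0.005],[0,0,0]]
  ]
}}

```text
clock: 39.12
tcp_pos: [0.4372, -0.0577, 0.1292]
orientation: [3.063, 0.697, 0.0]
contact_force: [0.5, -0.1, -1.1]
grip_width: 0.0461
gripper_force: 51.6
```

Request:
{"method": "apply_moves", "body": {
  "rows": [
    [[0,0,0.003],[0,0,0]],
    [[0,0,0.005],[0,0,0]],
    [[0,0,0.005],[0,0,0]]
  ]
}}

```text
clock: 39.5
tcp_pos: [0.4384, -0.0575, 0.129]
orientation: [3.063, 0.697, 0.004]
contact_force: [-0.9, 0.3, 10.2]
grip_width: 0.0459
gripper_force: 52.2
```

Request:
{"method": "apply_moves", "body": {
  "rows": [
    [[0,0,-0.003],[0,0,0]],
    [[0,0,-0.003],[0,0,0]],
    [[0,0,-0.003],[0,0,0]],
    [[0,0,-0.003],[0,0,0]],
    [[0,0,-0.003],[0,0,0]],
    [[0,0,-0.003],[0,0,0]],
    [[0,0,-0.1],[0,0,0]],
    [[0,0,-0.25],[0,0,0]],
    [[0,0,-0.45],[0,0,0]],
    [[0,0,-0.6],[0,0,0]]
  ],
  "jaw": 1
}}

```text
clock: 40.75
tcp_pos: [0.4374, -0.0576, 0.28]
orientation: [3.063, 0.698, 0.002]
contact_force: [0.2, -0.2, -1.2]
grip_width: 0.0855
gripper_force: 0.0
```

Request:
{"method": "apply_moves", "body": {
  "rows": [
    [[0,0,0],[0,0,0]],
    [[0,0,0],[0,0,0]],
    [[0,0,0],[0,0,0]],
    [[0,0,0],[0,0,0]]
  ]
}}

```text
clock: 41.25
tcp_pos: [0.4366, -0.0576, 0.2769]
orientation: [-3.062, -0.698, 0.003]
contact_force: [0.1, 0.4, -0.3]
grip_width: 0.0852
gripper_force: 0.0
```

```bash
cat > fin.py <<'E'
from h import *
S,D,W=[grab_frame(n) for n in("scene","side","wrist")];o=telemetry.get_obs();print(o["tcp_pos"],o["clock"])
for n,f in(("w",W),("s",S),("d",D)):cv2.imwrite(f"pics/{n}9.png",f["frame"][:,:,::-1])
def proj(f,p):
    F=200/np.tan(np.radians(f["vertical_fov"])/2);q=R.from_rotvec(f["attitude"]).inv().apply(np.array(p)-f["origin"]);s=np.array([q[0],-q[1]])/-q[2];s*=1+f["k1"]*s@s;return (F*s+[f["cx"],f["cy"]]).round().astype(int)
red=((12,150,60),(28,255,255));yel=((36,80,60),(54,255,255));br=((22,90,50),(40,255,255));gr=((0,0,60),(199,45,255))
for k,p,z,c,b in(("red",(.5975,-.32),.1,red,13),("yel",(.4576,-.228),.092,yel,13),("salt",(.5865,-.1535),.09,gr,14),("mill",(.438,-.056),.15,br,22)):
    for n,f in(("scene",S),("side",D),("wrist",W)):
        u,v=proj(f,(*p,z)); bb=b*(3 if n=="wrist" else 1)
        if not(0<=u<640 and 0<=v<400): continue
        r=blob(f,(max(u-bb,0),max(v-bb,0),u+bb,v+bb),*c); print(k,n,(u,v),r and (r["c"].round(),[int(i) for i in r["box"]],int(r["a"])))
for k,p,c in(("dark",(.58,.165,.15),((12,60,20),(36,255,110))),("timer",(.446,.073,.04),gr)):
    for n,f in(("scene",S),("side",D)):
        u,v=proj(f,p);r=blob(f,(u-14,v-14,u+14,v+14),*c);print(k,n,(u,v),r and (r["c"].round(),int(r["a"])))
# change since the first pictures at dark mill and timer
for n,f in(("scene",S),("side",D)):
    a=cv2.imread(f"pics/{n}0.png")[:,:,::-1].astype(int)
    for k,p in(("dark",(.58,.165,.09)),("timer",(.446,.073,.02))):
        u,v=proj(f,p);print(k,n,"mean change",np.abs(a-f["frame"])[v-22:v+22,u-7:u+8].mean().round(1))
E
python3 fin.py
```

```text
[ 0.43691706 -0.0576734   0.27746571] 41.4
red scene (np.int64(422), np.int64(214)) (array([423., 217.]), [416, 211, 16, 11], 107)
red side (np.int64(380), np.int64(126)) (array([380., 127.]), [374, 122, 14, 10], 73)
red wrist (np.int64(595), np.int64(153)) (array([584., 155.]), [572, 138, 36, 39], 564)
yel scene (np.int64(364), np.int64(222)) (array([364., 223.]), [353, 216, 20, 15], 223)
yel side (np.int64(409), np.int64(150)) (array([409., 151.]), [402, 145, 15, 13], 159)
yel wrist (np.int64(451), np.int64(225)) (array([442., 216.]), [412, 186, 63, 62], 2216)
salt scene (np.int64(372), np.int64(199)) (array([372., 206.]), [366, 199, 11, 14], 96)
salt side (np.int64(355), np.int64(150)) (array([355., 156.]), [349, 147, 14, 17], 191)
salt wrist (np.int64(457), np.int64(93)) (array([439.,  96.]), [415, 59, 57, 76], 3509)
mill scene (np.int64(312), np.int64(185)) (array([313., 191.]), [305, 177, 18, 30], 472)
mill side (np.int64(389), np.int64(158)) (array([385., 159.]), [367, 136, 32, 44], 748)
mill wrist (np.int64(314), np.int64(190)) (array([315., 174.]), [281, 134, 68, 85], 4243)
dark scene (np.int64(295), np.int64(152)) (array([296., 158.]), 202)
dark side (np.int64(288), np.int64(181)) (array([287., 181.]), 579)
timer scene (np.int64(284), np.int64(204)) (array([282., 204.]), 44)
timer side (np.int64(359), np.int64(219)) (array([359., 223.]), 456)
dark scene mean change 4.4
timer scene mean change 27.7
dark side mean change 2.6
timer side mean change 2.4
```

All four caps and heads appear at their expected upright positions in both views, and the dark mill and timer are unchanged in the side view. Handing in.

```bash
python3 -c "
from bench import job;print(job.hand_in())"
```

```text
the job is handed in; nothing more can be done
None
```

I stood all four seasonings upright on their own coasters and handed the job in at about 41 s; on the red jar's first grasp the fingertips closed on top of the cap and pressed with about 29 N (the jar stayed standing), and the dark mill and timer were left where they were.

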